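# Zero the coffee grinder's burrs and set five clicks

## Task

The coffee grinder has been cleaned and its grind setting is lost. Turn the adjusting knob on top clockwise until you feel the burrs touch, without forcing it, then open it counter-clockwise by exactly five clicks, counted from there. Then pick up the bean hopper standing beside the grinder, set it gently over the knob so that it sits fully down and level in the collar, and let go; leave everything else where it is.

Things in the scene. Friction and masses are not known exactly. Their poses are not given: they have to be found in the camera images.
- grinder: slate-grey electric coffee grinder, fixed, 205 x 116 x 173 mm without its knob: a round head (radius 51 mm) over a cup, a motor column behind it. Origin: on the worktop under the common axis of burrs and knob; z up; x points from the round head to the column
- collar (a point): centre of the satin collar's rim on top of the grinder, 173 mm above the worktop, on the knob's axis. The collar is a ring round the knob, outer radius 43.5 mm, inner 36.5 mm, 8 mm deep; the hopper's skirt goes into it
- knob_grip (a point): in the grip of the adjusting knob, on its axis, 186 mm above the worktop; x along the grip bar, z up. Bar: black, 42 mm long, 9.5 mm thick, from 173 to 196 mm height, across a satin disc of radius 25 mm. Clockwise from above brings the burrs together. It starts 2 to 4 clicks open; the bar's direction does not tell how far, as knob and burrs are clocked anew at each assembly
- knob_mark (a point): outer end of the white line on top of the bar's +x half, 19 mm from the axis. The knob has 18 clicks a turn (20 degrees each). Each resists with 0.1 to 0.25 N m, falling to nothing over 10 degrees, then the spindle jumps into the next itself. The knob has loose play of half a click on its spindle: after a jump or a reversal it turns freely until that is taken up, so count clicks, not degrees
- burr_face (a point): centre of the moving burr's underside, hidden in the head: 130.00 mm above the worktop when the burrs touch, 0.05 mm higher per click (too little to measure). They touch at a click position, where the knob meets a firm, slightly springy stop: torque climbs past any click's, 0.02 to 0.06 N m a degree; 0.4 N m is plainly the stop, over 0.6 N m (8 degrees into it) is forcing it
- hopper: bean hopper, a clear round tub with black foot and lid, 86 mm across, 86 mm high, 0.18 kg, loose, upright on the worktop. Origin: centre of its underside. Below, an open skirt (outer radius 33.5, inner 30 mm) reaches 6.5 mm below a shoulder of radius 42.5 mm that rests on the collar's rim: home, the origin is at z = 166.5 mm on the knob's axis, any yaw; hollow, so the knob has room inside
- lid_knob (a point): point inside the hopper's satin lid knob, on its axis, 76 mm above the hopper's underside; the lid is fixed. The lid knob is a cylinder of radius 11 mm from 69 to 86 mm above the underside; the lid's top lies at 64 mm
- catch_cup: small frosted plastic cup, 65 mm across and high, standing under the grinder's chute; origin at the centre of its underside
- mug: blue and white mug, 78 x 112 x 92 mm; origin at the centre of its underside
- timer: red kitchen timer with a white dial, 68 mm across, 45 mm high; origin at the centre of its underside
- scissors: small scissors lying flat, 136 x 66 x 12 mm; origin at the centre of the underside
- salt_shaker: small glass salt shaker, 44 x 44 x 90 mm; origin at the centre of its underside
- tin: small food tin with a green and white wrapper, 76 mm across, 58 mm high; origin at the centre of its underside

How it is judged (in metres and radians):
On the way, in this order (a step that is already met when the one before it is completed fails the run):
1. the knob is turned in until the burrs touch (z of burr_face in the frame of grinder below 0.130013 m), for 0.1 s.
2. the knob is opened to the fifth click (z of burr_face in the frame of grinder between 0.13023 and 0.13027 m), for 0.3 s.
At the end, for the whole second after the job is handed in: the burrs stand five clicks open (within 0.4 of a click) and the hopper rests level in the collar: within 5 mm of the grinder's axis, its underside 164 to 168.5 mm above the worktop, tilted less than 0.05 rad, still and released (all of step 2 and horizontal distance between hopper and grinder below 0.005 m and z of hopper in the frame of grinder between 0.164 and 0.1685 m and angle between hopper's own z axis and vertical below 0.05 rad and linear speed of hopper below 0.01 m/s); the robot touches nothing.
It fails at once if the burrs are forced together: the knob is wound in more than 0.4 of a click past the touch point (z of burr_face in the frame of grinder below 0.12998 m).
It fails at once if the hopper is slammed or pressed on the grinder with more than 40 N (contact force between hopper and grinder above 40 N).
It fails at once if the hopper is tipped over (angle between hopper's own z axis and vertical above 0.7 rad).
It fails at once if a bystander or the cup under the chute is pushed more than 20 mm away or knocked over (distance of any of mug, timer, scissors, salt_shaker, tin, catch_cup from where it was at the start of the episode above 0.02 m or angle between any of mug, timer, scissors, salt_shaker, tin, catch_cup's own z axis and vertical above 0.5 rad).
It also fails if it takes over 72 s, if anything falls off the work surface, if the arm or the gripper's body presses on something with over 40 N, if the wrist force passes 120 N, or if a joint passes its speed limit or range.

## Robot

A 6-joint arm with a two-finger parallel gripper is mounted at the origin on a cart in front of the work surface, level with it; the furniture and walls round the work are solid. World frame = base frame: x ahead of the robot, y to its left, z up, the work surface at z = 0. Lengths are in mm, angles in degrees, forces in N, time in s.
With the tool pointing down it reaches from about 375 to 925 mm from the base axis. Payload 5.7 kg.
Tool frame: the origin (TCP) lies where the fingers leave the gripper's body, on its centre line; the fingertips stand 80 mm ahead of it and the grasp point (between the pads) lies 61 mm ahead of it (tip_extent is the distance from the TCP to the fingertips, in mm); z points along the fingers, y is the line along which they close (so a half turn about z gives the same grasp; the last joint's range is limited). The gripper opens to 88 mm and grips with 3 to 60 N. Pads are 20 mm wide; open, the fingers measure 115 mm over their backs; the gripper's body (75 mm by 178 mm) begins 61 mm behind the grasp point.
Start: joints at [59.467, 20.558, 86.54, -0, 72.909, -6.595], TCP at [243.444, 548.368, 302.623] pointing down, gripper open.
Joint ranges: [-170.27, 170.27], [-57.76, 135], [12.27, 136.19], [-55.21, 235.2], [11.17, 155.16], [-170.74, 170.74]. Speed limits (degrees/s): [136.94, 136.94, 180, 180, 180, 180].

## Interface

Orientations are given as a 3x3 rotation matrix whose columns are the frame's x, y, z axes.
In Python, from cell import * gives the robot as it stands. The module is installed in compiled form; this text tells all that it offers.
- The arm moves only by the shell command python3 -m pendant 'ROWS' [FORCE]. ROWS is a JSON object of lists of equal length, an entry for each row: "delta_pos": the shift along the tool's x, y, z in mm, a list of three; "twist": the turn about the tool's z in degrees; "grip": the opening, from 0 (shut) to 1 (fully open). In form: {"delta_pos": [[dx, dy, dz], ...], "twist": [twist, ...], "grip": [grip, ...]}. A call has 1 to 5 rows; each row is the pose to reach, as a shift and turn from the pose commanded when the call began, along the tool's axes at that moment; what a row does not reach only later rows make up. A row lasts 1/10 s, in which the tool goes at most 50 mm and 8.59 degrees, less where a joint would pass 70% of its speed; a pose out of reach is approached as far as the arm can. A call with a gripper value outside its range is refused whole. The fingers move at their own pace and stop on an object; FORCE is the grip in N (left out, the last holds). Time passes only in rows, so rows that repeat a pose let the fingers close. It gives the time, the measured TCP pose, the force, the opening and the grip force at its end, in the units of the state.
- read_state(): the state, without advancing time (a new reading comes with each control period).
- snapshot(name): name is "scene" or "top"; returns the picture (480x640x3 uint8, red, green, blue); there is no depth.
- calibration(name): a dict with "vfov" (degrees; the focal length in pixels is half the picture's height over the tangent of half this angle, whatever the lens; pixels are square), "cx", "cy" (the principal point, pixels), "R" (3x3) and "t" (3): a world point X has camera coordinates R X + t. Camera axes: x right, y down, z forward; pixel columns grow to the right and rows downward; lengths in mm; the calibration is good to about 2 mm. A picture is of the moment at which its call begins. calibration takes no time and is no camera call.
- finish_job(): hands the job in; it is judged then, once.
The state is a dict: "time_s": time; "joints": joint angles; "qvel": joint speeds; "joint_torque": joint torques, N m; "eef_pos": TCP position; "tool_rot": TCP orientation; "wrist_force": force on the tool from outside, world axes, zero at the start; "ft_torque": the same for the moment, N m; "grip_width": finger opening in mm; "grip_force": force on a finger pad.
Only numpy, scipy, OpenCV 4.12 (cv2) and the standard library are available. Lean on these libraries where they do the work, as an engineer would, in place of code of your own. Each camera call takes 0.05 s, during which the arm holds its last target. There are 200 camera calls.

## Working session

There is one attempt and no reset: what is moved stays moved. The work goes in short steps, Python scripts to look and compute and a shell command to move; the robot and the scene stay as the last step left them, time stands still between calls to the robot, and variables do not carry over. Pictures are saved under pics/ and viewed, at most 10 in all, crops included, and the job is handed in when it is done.

```bash
mkdir -p pics
python3 - <<'E'
from cell import *
import cv2,numpy as np
for n in("scene","top"):
    p=snapshot(n); cv2.imwrite(f"pics/{n}0.png",p[:,:,::-1]); c=calibration(n); print(n,c)
s=read_state(); print({k:np.round(v,3).tolist() for k,v in s.items()})
E
```

```text
scene {'vfov': 50.739725334800525, 'cx': 315.09342838294083, 'cy': 236.57750161818544, 'R': array([[ 0.62616607, -0.779627  , -0.00988912],
       [-0.42882998, -0.33377142, -0.839465  ],
       [ 0.65116888,  0.52988524, -0.54332377]]), 't': array([-408.74856093,  315.17722555,  928.17271524])}
top {'vfov': 55.22515194183411, 'cx': 321.1339646476975, 'cy': 251.20792232345647, 'R': array([[ 0.00515067, -0.99994899,  0.00868878],
       [-0.99109934, -0.00626055, -0.1329771 ],
       [ 0.13302471, -0.00792652, -0.99108102]]), 't': array([-112.55642887,  551.85397788, 1125.65424602])}
{'time_s': 0.1, 'joints': [59.468, 20.592, 86.59, -0.002, 72.909, -6.594], 'qvel': [0.024, -0.149, -0.166, 0.06, -0.044, 0.041], 'joint_torque': [-0.0, -51.636, -27.141, 0.068, 0.028, -0.0], 'eef_pos': [243.216, 547.975, 301.924], 'tool_rot': [[-0.914, 0.406, -0.001], [0.406, 0.914, -0.001], [0.0, -0.002, -1.0]], 'wrist_force': [-0.245, -0.676, -1.055], 'ft_torque': [0.025, 0.031, 0.036], 'grip_force': 0.0, 'grip_width': 88.086}
```

View pics/scene0.png

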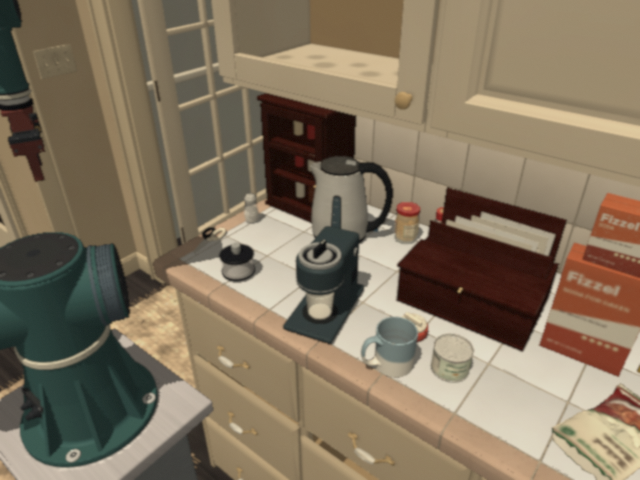

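View pics/top0.png

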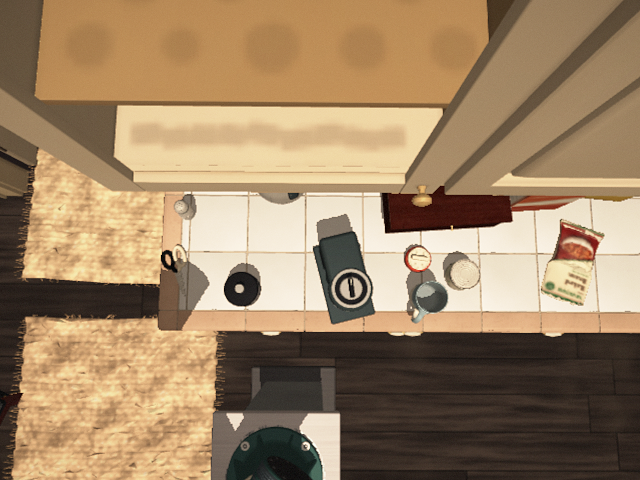

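The scene view shows the grinder at about (320,270) and the hopper at (237,262). The top view shows the knob at about (351,288) and the hopper at about (242,289). I'll enlarge both and measure them.

```bash
cat > h.py <<'E'
from cell import *
import numpy as np,cv2
def ray(n,uv):
    c=calibration(n);f=240/np.tan(np.radians(c["vfov"]/2))
    d=c["R"].T@np.array([(uv[0]-c["cx"])/f,(uv[1]-c["cy"])/f,1]);o=-c["R"].T@c["t"];return o,d
def plane(n,uv,z):
    o,d=ray(n,uv);return o+d*(z-o[2])/d[2]
def two(a,b):
    (o,d),(p,e)=ray("top",a),ray("scene",b)
    s=np.linalg.lstsq(np.c_[d,-e],p-o,rcond=None)[0];A=o+s[0]*d;B=p+s[1]*e
    return (A+B)/2,np.linalg.norm(A-B)
def proj(n,X):
    c=calibration(n);f=240/np.tan(np.radians(c["vfov"]/2));q=c["R"]@np.array(X,float)+c["t"]
    return f*q[:2]/q[2]+[c["cx"],c["cy"]]
E
python3 - <<'E'
from h import *
t=cv2.imread("pics/top0.png");s=cv2.imread("pics/scene0.png")
a=cv2.resize(t[260:320,310:390],None,fx=5,fy=5,interpolation=2);b=cv2.resize(t[260:320,202:282],None,fx=5,fy=5,interpolation=2)
c=cv2.resize(s[230:290,280:360],None,fx=5,fy=5,interpolation=2);d=cv2.resize(s[230:290,197:277],None,fx=5,fy=5,interpolation=2)
cv2.imwrite("pics/z.png",np.vstack([np.hstack([a,b]),np.hstack([c,d])]))
print(plane("top",(351,288),173),plane("top",(241,288),86))
E
```

```text
[ 452.51970116 -174.84990995  173.        ] [455.72023496  82.72234383  86.        ]
```

View pics/z.png

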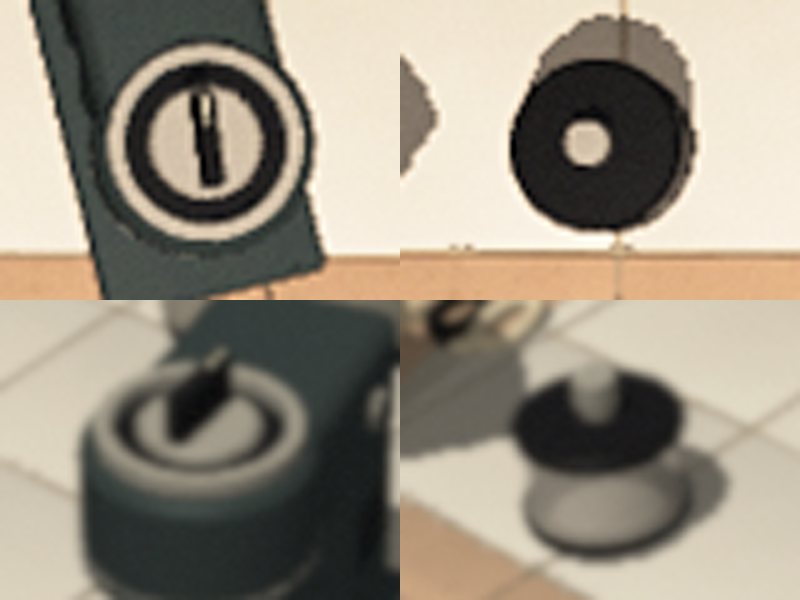

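The crops show the collar ring clearly: top (351,288), scene about (318.6,255). The bar runs nearly along the image vertical, with its white mark at the far end (+x). The lid knob is at (239,288) in the top view and about (235.5,248) in the scene view.

Run:
```python
from h import *
t=cv2.imread("pics/top0.png");s=cv2.imread("pics/scene0.png")
def blobs(im,x0,y0,w,h,thr,inv=False):
    g=cv2.cvtColor(im[y0:y0+h,x0:x0+w],6);m=((g<thr) if inv else (g>thr)).astype(np.uint8)
    cs,_=cv2.findContours(m,cv2.RETR_CCOMP,cv2.CHAIN_APPROX_NONE)
    for c in cs:
        if len(c)>14:
            e=cv2.fitEllipse(c);print(np.round(np.array(e[0])+[x0,y0],2),np.round(e[1],1),round(e[2],1),len(c))
print("top collar");blobs(t,328,266,46,44,130)
print("top knobdark");blobs(t,343,275,16,26,90,True)
print("top lid");blobs(t,222,270,38,40,70,True)
print("scene collar");blobs(s,292,238,52,36,120)
print("scene lid");blobs(s,216,234,44,36,60,True)
for uv,z in(((350.3,278.6),196),((351.7,296.8),196)):print(plane("top",uv,z))
print("2view collar",two((351.0,287.8),(318.6,255.0)),"lid",two((239.2,288.2),(236,244.5)))
o=calibration("scene");print(-o["R"].T@o["t"])
c=plane("top",(351.0,287.8),173);print(c,proj("scene",c))
h=plane("top",(239.1,288.2),86);print(h,proj("scene",h))
```

```text
top collar
[350.65 288.49] [19.5 21.1] 80.1 96
[350.73 288.12] [37.9 38.3] 130.4 108
[350.75 288.16] [33.7 33.7] 6.3 94
[369.35 284.63] [ 7.8 56.3] 179.3 88
top knobdark
[350.17 298.56] [ 3.3 17.2] 91.0 35
[351.6 283.7] [17.2 20.7] 156.5 75
[350.5 281.5] [3.3 7.8] 0.0 16
top lid
[241.21 288.42] [33.3 34.6] 68.4 97
[238.82 288.12] [10.6 10.9] 106.4 31
scene collar
[319.38 255.03] [12.1 21.8] 91.6 60
[312.38 253.79] [32.4 50.1] 85.6 228
scene lid
[236.13 254.92] [17.8 32.8] 84.8 84
[ 471.63230417 -171.71283897  196.        ]
[ 432.33032552 -174.60616289  196.        ]
2view collar (array([ 452.26945316, -174.14781636,  168.80908072]), np.float64(2.722792903797438)) lid (array([455.65021416,  86.74549574,  85.35055587]), np.float64(1.1033619318540429))
[-213.29526384 -705.29929096  764.83638739]
[ 452.96172204 -174.85146148  173.        ] [319.72692048 253.21263478]
[455.21600944  87.25820379  86.        ] [235.46531738 244.28808329]
```

```bash
python3 -m pendant '{"delta_pos":[[-25,-30,0],[-55,-66,0],[-85,-102,0],[-115,-138,0],[-145,-174,0]],"twist":[0,0,0,0,0],"grip":[1,1,1,1,1]}'
python3 -m pendant '{"delta_pos":[[-30,-36,0],[-60,-72,0],[-90,-108,0],[-120,-144,0],[-150,-180,0]],"twist":[0,0,0,0,0],"grip":[1,1,1,1,1]}'
```

```text
time_s: 0.6
eef_pos: [305.2, 328.7, 302.3]
tool_rot: [[-0.914, 0.405, -0.0], [0.405, 0.914, -0.001], [0.0, -0.001, -1.0]]
wrist_force: [0.8, -0.0, -0.6]
grip_width: 87.9
grip_force: 0.0
time_s: 1.1
eef_pos: [369.3, 103.3, 302.6]
tool_rot: [[-0.914, 0.405, 0.0], [0.405, 0.914, -0.0], [-0.0, 0.0, -1.0]]
wrist_force: [1.4, 0.1, -0.2]
grip_width: 87.5
grip_force: 0.0
```

```bash
python3 -m pendant '{"delta_pos":[[-30,-36,0],[-60,-72,0],[-90,-108,0],[-120,-144,0],[-150,-178,0]],"twist":[0,0,0,0,0],"grip":[1,1,1,1,1]}'
python3 -m pendant '{"delta_pos":[[-25,-28,0],[-39,-43,0],[-39,-43,0],[-39,-43,0],[-39,-43,0]],"twist":[-7,-14,-21,-28,-28],"grip":[1,1,1,0.6,0.6]}'
python3 - <<'E'
from h import *
s=read_state();print(s["eef_pos"],s["joints"],np.degrees(np.arctan2(s["tool_rot"][1][1],s["tool_rot"][0][1])),s["ft_torque"])
p=snapshot("scene")[:,:,::-1];q=snapshot("top")[:,:,::-1]
cv2.imwrite("pics/b.png",np.hstack([cv2.resize(p[190:290,270:370],(400,400),interpolation=2),cv2.resize(q[238:338,300:400],(400,400),interpolation=2)]))
E
```

```text
time_s: 1.6
eef_pos: [434.2, -120.5, 302.5]
tool_rot: [[-0.914, 0.406, -0.0], [0.406, 0.914, 0.0], [0.0, 0.0, -1.0]]
wrist_force: [1.3, -0.1, -0.9]
grip_width: 87.7
grip_force: 0.0
time_s: 2.1
eef_pos: [452.2, -173.7, 302.3]
tool_rot: [[-0.997, -0.071, -0.001], [-0.071, 0.997, 0.0], [0.001, 0.0, -1.0]]
wrist_force: [-0.0, -0.2, -0.3]
grip_width: 75.4
grip_force: 0.0
[ 452.24327149 -173.72049083  302.25465062] [-2.91857410e+01  1.10462570e+01  1.00354456e+02 -6.64314249e-03
  6.86581320e+01 -1.23272236e+02] 94.08890387475132 [ 0.08043775  0.03356704 -0.03912102]
```

View pics/b.png

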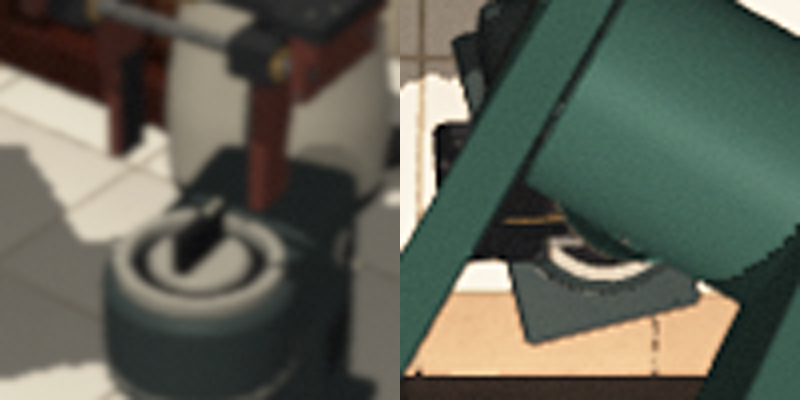

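The two fingertips straddle the bar in the scene view, at crop (125,135) and (265,195). Joint 6 at -123° leaves too little counter-clockwise room, so I'll take the same grasp half a turn on.

```bash
python3 -m pendant '{"delta_pos":[[0,0,0],[0,0,0],[0,0,0],[0,0,0],[0,0,0]],"twist":[8,16,24,32,40],"grip":[0.6,0.6,0.6,0.6,0.6]}' | head -2
python3 -m pendant '{"delta_pos":[[0,0,0],[0,0,0],[0,0,0],[0,0,0],[0,0,0]],"twist":[8,16,24,32,40],"grip":[0.6,0.6,0.6,0.6,0.6]}' | head -2
python3 -m pendant '{"delta_pos":[[0,0,0],[0,0,0],[0,0,0],[0,0,0],[0,0,0]],"twist":[8,16,24,32,40],"grip":[0.6,0.6,0.6,0.6,0.6]}' | head -2
python3 -m pendant '{"delta_pos":[[0,0,0],[0,0,0],[0,0,0],[0,0,0],[0,0,0]],"twist":[8,16,24,32,40],"grip":[0.6,0.6,0.6,0.6,0.6]}' | head -2
python3 -m pendant '{"delta_pos":[[0,0,0],[0,0,0],[0,0,10],[0,0,20],[0,0,25]],"twist":[8,16,20,20,20],"grip":[0.6,0.6,0.6,0.6,0.6]}'
python3 - <<'E'
from h import *
s=read_state();R=np.array(s["tool_rot"]);print(s["joints"],np.degrees(np.arctan2(R[1,1],R[0,1])),s["ft_torque"])
for z in(222,196):print(proj("scene",[452.2,-173.7,z]))
E
```

```text
time_s: 2.7
eef_pos: [452.4, -173.2, 302.7]
time_s: 3.2
eef_pos: [452.4, -173.2, 302.7]
time_s: 3.7
eef_pos: [452.4, -173.2, 302.7]
time_s: 4.2
eef_pos: [452.4, -173.2, 302.7]
time_s: 4.7
eef_pos: [452.0, -173.1, 276.7]
tool_rot: [[0.997, 0.072, -0.001], [0.072, -0.997, 0.001], [-0.001, -0.001, -1.0]]
wrist_force: [0.3, -0.6, -0.1]
grip_width: 52.8
grip_force: 0.0
[-2.91327037e+01  1.26487659e+01  1.02324303e+02 -7.33859422e-03
  6.51152586e+01  5.67532471e+01] -85.88288662818361 [ 0.03055673  0.14762127 -0.05664083]
[318.91681709 233.00705017]
[318.99114854 243.84309816]
```

```bash
python3 -m pendant '{"delta_pos":[[0,0,5],[0,0,10],[0,0,15],[0,0,19],[0,0,19]],"twist":[0,0,0,0,0],"grip":[0.6,0.6,0.6,0.6,0.6]}' 60
python3 -m pendant '{"delta_pos":[[0,0,0],[0,0,0],[0,0,0],[0,0,0],[0,0,0]],"twist":[0,0,0,0,0],"grip":[0.4,0.2,0.1,0.05,0]}' 60
python3 -m pendant '{"delta_pos":[[0,0,0],[0,0,0],[0,0,0],[0,0,0],[0,0,0]],"twist":[0,0,0,0,0],"grip":[0,0,0,0,0]}' 60
cat > st.py <<'E'
from h import *
s=read_state();R=np.array(s["tool_rot"]);print("yaw %.2f j6 %.2f Tz %.3f"%(np.degrees(np.arctan2(R[1,1],R[0,1])),s["joints"][5],s["ft_torque"][2]),np.round(s["wrist_force"],1),round(s["grip_width"],2),round(s["grip_force"],1))
E
python3 st.py
```

```text
time_s: 5.2
eef_pos: [452.3, -173.4, 258.1]
tool_rot: [[0.997, 0.071, -0.001], [0.071, -0.997, 0.0], [-0.001, -0.0, -1.0]]
wrist_force: [-0.4, -1.1, -0.3]
grip_width: 52.9
grip_force: 0.0
time_s: 5.7
eef_pos: [452.6, -173.6, 258.8]
tool_rot: [[0.997, 0.071, 0.0], [0.071, -0.997, -0.0], [0.0, 0.0, -1.0]]
wrist_force: [-0.9, -0.3, 0.3]
grip_width: 16.4
grip_force: 0.0
time_s: 6.2
eef_pos: [452.7, -174.7, 258.8]
tool_rot: [[0.997, 0.071, 0.0], [0.071, -0.997, -0.003], [0.0, 0.003, -1.0]]
wrist_force: [-0.7, -4.4, -0.5]
grip_width: 9.0
grip_force: 60.0
yaw -85.92 j6 56.79 Tz 0.002 [-0.7 -4.4 -0.5] 8.96 60.0
```

```bash
python3 -m pendant '{"delta_pos":[[0,1.1,0],[0,1.1,0],[0,1.1,0]],"twist":[2,4,4],"grip":[0,0,0]}' >/dev/null; python3 st.py
python3 -m pendant '{"delta_pos":[[0,0,0],[0,0,0],[0,0,0]],"twist":[2,4,4],"grip":[0,0,0]}' >/dev/null; python3 st.py
python3 -m pendant '{"delta_pos":[[0,0,0],[0,0,0],[0,0,0]],"twist":[2,4,4],"grip":[0,0,0]}' >/dev/null; python3 st.py
python3 -m pendant '{"delta_pos":[[0,0,0],[0,0,0],[0,0,0]],"twist":[2,4,4],"grip":[0,0,0]}' >/dev/null; python3 st.py
python3 -m pendant '{"delta_pos":[[0,0,0],[0,0,0],[0,0,0]],"twist":[2,4,4],"grip":[0,0,0]}' >/dev/null; python3 st.py
python3 -m pendant '{"delta_pos":[[0,0,0],[0,0,0],[0,0,0]],"twist":[2,4,4],"grip":[0,0,0]}' >/dev/null; python3 st.py
python3 -m pendant '{"delta_pos":[[0,0,0],[0,0,0],[0,0,0]],"twist":[2,4,4],"grip":[0,0,0]}' >/dev/null; python3 st.py
```

```text
yaw -89.93 j6 60.68 Tz 0.192 [-0.2 -1.2 -0.6] 9.23 60.0
yaw -93.89 j6 64.64 Tz 0.146 [-1.2 -3.   0.2] 9.39 60.0
yaw -97.88 j6 68.62 Tz -0.003 [-1.4 -2.6  1.2] 8.95 60.0
yaw -101.86 j6 72.61 Tz 0.012 [-1.3 -4.1  1.3] 8.94 60.0
yaw -105.84 j6 76.59 Tz 0.014 [-1.1 -4.5  0.9] 9.06 60.0
yaw -109.82 j6 80.57 Tz 0.144 [-2.2 -5.3  2.1] 9.23 60.0
yaw -113.82 j6 84.58 Tz 0.141 [-1.9 -5.7  1. ] 9.21 60.0
```

```bash
python3 -m pendant '{"delta_pos":[[0,0.8,0],[0,0.8,0],[0,0.8,0]],"twist":[2,4,4],"grip":[0,0,0]}' >/dev/null; python3 st.py
python3 -m pendant '{"delta_pos":[[0,0,0],[0,0,0],[0,0,0]],"twist":[2,4,4],"grip":[0,0,0]}' >/dev/null; python3 st.py
python3 -m pendant '{"delta_pos":[[0,0,0],[0,0,0],[0,0,0]],"twist":[2,3,3],"grip":[0,0,0]}' >/dev/null; python3 st.py
python3 -m pendant '{"delta_pos":[[0,0,0],[0,0,0],[0,0,0]],"twist":[2,2,2],"grip":[0,0,0]}' >/dev/null; python3 st.py
python3 -m pendant '{"delta_pos":[[0,0,0],[0,0,0],[0,0,0]],"twist":[2,2,2],"grip":[0,0,0]}' >/dev/null; python3 st.py
```

```text
yaw -117.85 j6 88.48 Tz 0.000 [-0.3 -1.7  1.6] 9.12 60.0
yaw -121.84 j6 92.48 Tz 0.010 [ 0.4 -3.3  1.9] 9.11 60.0
yaw -124.86 j6 95.51 Tz 0.051 [ 0.  -4.2  2.8] 8.92 60.0
yaw -126.84 j6 97.49 Tz -0.016 [-0.  -2.7  2. ] 9.23 60.0
yaw -128.85 j6 99.49 Tz 0.078 [ 1.4 -2.8  2.5] 9.06 60.0
```

```bash
python3 -m pendant '{"delta_pos":[[0,0,0],[0,0,0],[0,0,0]],"twist":[2,2,2],"grip":[0,0,0]}' >/dev/null; python3 st.py
python3 -m pendant '{"delta_pos":[[0,0,0],[0,0,0],[0,0,0]],"twist":[2,2,2],"grip":[0,0,0]}' >/dev/null; python3 st.py
```

```text
yaw -130.84 j6 101.49 Tz 0.332 [ 1.1 -2.5  3. ] 9.31 60.0
yaw -132.84 j6 103.49 Tz 0.444 [ 1.2 -3.5  3.2] 9.29 60.0
```

0.44 N m and climbing, so this is the stop, touching from about -127°. Two clicks were passed on the way in. Now I'll open it and count the jumps.

```bash
python3 -m pendant '{"delta_pos":[[0,0,0],[0,0,0],[0,0,0],[0,0,0]],"twist":[-4,-8,-12,-12],"grip":[0,0,0,0]}' >/dev/null; python3 st.py
python3 -m pendant '{"delta_pos":[[0,0,0],[0,0,0],[0,0,0]],"twist":[-2,-4,-4],"grip":[0,0,0]}' >/dev/null; python3 st.py
python3 -m pendant '{"delta_pos":[[0,0,0],[0,0,0],[0,0,0]],"twist":[-2,-4,-4],"grip":[0,0,0]}' >/dev/null; python3 st.py
python3 -m pendant '{"delta_pos":[[0,0,0],[0,0,0],[0,0,0]],"twist":[-2,-4,-4],"grip":[0,0,0]}' >/dev/null; python3 st.py
python3 -m pendant '{"delta_pos":[[0,0,0],[0,0,0],[0,0,0]],"twist":[-2,-4,-4],"grip":[0,0,0]}' >/dev/null; python3 st.py
python3 -m pendant '{"delta_pos":[[0,0,0],[0,0,0],[0,0,0]],"twist":[-2,-4,-4],"grip":[0,0,0]}' >/dev/null; python3 st.py
python3 -m pendant '{"delta_pos":[[0,0,0],[0,0,0],[0,0,0]],"twist":[-2,-4,-4],"grip":[0,0,0]}' >/dev/null; python3 st.py
python3 -m pendant '{"delta_pos":[[0,0,0],[0,0,0],[0,0,0]],"twist":[-2,-4,-4],"grip":[0,0,0]}' >/dev/null; python3 st.py
python3 -m pendant '{"delta_pos":[[0,0,0],[0,0,0],[0,0,0]],"twist":[-2,-4,-4],"grip":[0,0,0]}' >/dev/null; python3 st.py
python3 -m pendant '{"delta_pos":[[0,0,0],[0,0,0],[0,0,0]],"twist":[-2,-4,-4],"grip":[0,0,0]}' >/dev/null; python3 st.py
python3 -m pendant '{"delta_pos":[[0,0,0],[0,0,0],[0,0,0]],"twist":[-2,-4,-4],"grip":[0,0,0]}' >/dev/null; python3 st.py
python3 -m pendant '{"delta_pos":[[0,0,0],[0,0,0],[0,0,0]],"twist":[-2,-4,-4],"grip":[0,0,0]}' >/dev/null; python3 st.py
```

```text
yaw -120.89 j6 91.52 Tz 0.014 [ 0.7 -4.3  3.5] 9.25 60.0
yaw -117.02 j6 87.65 Tz -0.015 [ 2.  -2.5  3.9] 8.97 60.0
yaw -113.05 j6 83.68 Tz -0.147 [ 1.3 -3.5  4.3] 9.31 60.0
yaw -109.04 j6 79.68 Tz -0.014 [ 0.4 -1.7  5.3] 9.04 60.0
yaw -105.04 j6 75.68 Tz -0.013 [ 1.4 -1.9  3.6] 9.44 60.0
yaw -101.04 j6 71.68 Tz -0.013 [ 2.5 -2.4  4.5] 9.43 60.0
yaw -97.05 j6 67.69 Tz -0.047 [ 2.6 -2.3  5. ] 8.8 60.0
yaw -93.06 j6 63.70 Tz -0.187 [ 2.8 -1.2  5.5] 8.87 60.0
yaw -89.05 j6 59.69 Tz -0.125 [ 2.  -1.2  5.2] 9.31 60.0
yaw -85.05 j6 55.68 Tz -0.007 [ 2.7 -0.2  4.3] 9.02 60.0
yaw -81.04 j6 51.68 Tz -0.006 [ 2.2 -0.   5.6] 9.21 60.0
yaw -77.05 j6 47.69 Tz -0.074 [ 3.4 -0.5  5.4] 9.34 60.0
```

Two jumps so far, near -108° and -87°, as predicted.

```bash
python3 -m pendant '{"delta_pos":[[0,0,0],[0,0,0],[0,0,0]],"twist":[-2,-4,-4],"grip":[0,0,0]}' >/dev/null; python3 st.py
python3 -m pendant '{"delta_pos":[[0,0,0],[0,0,0],[0,0,0]],"twist":[-2,-4,-4],"grip":[0,0,0]}' >/dev/null; python3 st.py
python3 -m pendant '{"delta_pos":[[0,0,0],[0,0,0],[0,0,0]],"twist":[-2,-4,-4],"grip":[0,0,0]}' >/dev/null; python3 st.py
python3 -m pendant '{"delta_pos":[[0,0,0],[0,0,0],[0,0,0]],"twist":[-2,-4,-4],"grip":[0,0,0]}' >/dev/null; python3 st.py
python3 -m pendant '{"delta_pos":[[0,0,0],[0,0,0],[0,0,0]],"twist":[-2,-4,-4],"grip":[0,0,0]}' >/dev/null; python3 st.py
python3 -m pendant '{"delta_pos":[[0,0,0],[0,0,0],[0,0,0]],"twist":[-2,-4,-4],"grip":[0,0,0]}' >/dev/null; python3 st.py
python3 -m pendant '{"delta_pos":[[0,0,0],[0,0,0],[0,0,0]],"twist":[-2,-4,-4],"grip":[0,0,0]}' >/dev/null; python3 st.py
python3 -m pendant '{"delta_pos":[[0,0,0],[0,0,0],[0,0,0]],"twist":[-2,-4,-4],"grip":[0,0,0]}' >/dev/null; python3 st.py
python3 -m pendant '{"delta_pos":[[0,0,0],[0,0,0],[0,0,0]],"twist":[-2,-4,-4],"grip":[0,0,0]}' >/dev/null; python3 st.py
python3 -m pendant '{"delta_pos":[[0,0,0],[0,0,0],[0,0,0]],"twist":[-2,-4,-4],"grip":[0,0,0]}' |head -1; python3 st.py
```

```text
yaw -73.07 j6 43.70 Tz -0.140 [ 3.3 -0.8  5.6] 8.78 60.0
yaw -69.05 j6 39.69 Tz -0.057 [2.5 0.1 5.2] 8.88 60.0
yaw -65.04 j6 35.68 Tz 0.018 [3.5 0.7 5.4] 9.34 60.0
yaw -61.04 j6 31.68 Tz -0.015 [2.3 0.  6. ] 9.03 60.0
yaw -57.05 j6 27.69 Tz -0.015 [2.9 0.2 6.8] 9.07 60.0
yaw -53.07 j6 23.70 Tz -0.139 [ 2.7 -0.7  6.7] 9.24 60.0
yaw -49.06 j6 19.69 Tz -0.004 [2.6 0.3 6.1] 9.13 60.0
yaw -45.05 j6 15.68 Tz -0.015 [2.7 0.7 5.7] 9.24 60.0
yaw -41.04 j6 11.68 Tz 0.043 [2.3 1.1 6.7] 8.85 60.0
time_s: 17.1
yaw -37.05 j6 7.69 Tz 0.018 [2.4 1.  6.4] 9.13 60.0
```

```bash
python3 -m pendant '{"delta_pos":[[0,0,0],[0,0,0],[0,0,0]],"twist":[-2,-3,-3],"grip":[0,0,0]}' >/dev/null; python3 st.py
python3 -m pendant '{"delta_pos":[[0,0,0],[0,0,0],[0,0,0]],"twist":[-2,-3,-3],"grip":[0,0,0]}' >/dev/null; python3 st.py
python3 -m pendant '{"delta_pos":[[0,0,0],[0,0,0],[0,0,0]],"twist":[-2,-3,-3],"grip":[0,0,0]}' >/dev/null; python3 st.py
python3 -m pendant '{"delta_pos":[[0,0,0],[0,0,0],[0,0,0]],"twist":[-2,-3,-3],"grip":[0,0,0]}' >/dev/null; python3 st.py
python3 -m pendant '{"delta_pos":[[0,0,0],[0,0,0],[0,0,0]],"twist":[-1,-2,-2],"grip":[0,0,0]}' ; python3 st.py
```

```text
yaw -34.10 j6 4.73 Tz -0.242 [ 3. -0.  7.] 9.11 60.0
yaw -31.09 j6 1.72 Tz -0.106 [1.6 0.7 6.9] 9.26 60.0
yaw -28.08 j6 -1.29 Tz -0.056 [1.5 1.5 7. ] 8.89 60.0
yaw -25.07 j6 -4.29 Tz -0.048 [2.3 1.3 6.4] 9.53 60.0
time_s: 18.6
eef_pos: [452.1, -174.8, 258.8]
tool_rot: [[0.392, 0.92, -0.0], [0.92, -0.392, 0.001], [0.001, -0.001, -1.0]]
wrist_force: [1.1, -0.4, 6.7]
grip_width: 9.2
grip_force: 60.0
yaw -23.07 j6 -6.29 Tz -0.040 [ 1.1 -0.4  6.7] 9.19 60.0
```

The fifth jump is past and the knob sits in the middle of its free band (-23°). I'll release it, rise and go over to the hopper.

```bash
python3 -m pendant '{"delta_pos":[[0,0,0],[0,0,0],[0,0,0],[0,0,-5],[0,0,-20]],"twist":[0,0,0,0,0],"grip":[0.2,0.4,0.5,0.6,0.6]}' 20 |tail -3
python3 -m pendant '{"delta_pos":[[0,0,-15],[0,0,-30],[40,-16,-30],[80,-33,-30],[125,-51,-30]],"twist":[0,0,0,0,0],"grip":[0.6,0.6,0.6,0.6,0.6]}' |tail -3
python3 -m pendant '{"delta_pos":[[40,-16,0],[80,-33,0],[117,-49,0],[117,-49,0],[117,-49,0]],"twist":[0,0,0,0,0],"grip":[0.7,0.7,0.7,0.7,0.7]}'
python3 - <<'E'
from h import *
p=snapshot("scene")[:,:,::-1]
cv2.imwrite("pics/c.png",np.hstack([cv2.resize(p[180:280,260:360],(400,400),interpolation=2),cv2.resize(p[190:290,185:285],(400,400),interpolation=2)]))
s=read_state();X=s["eef_pos"];print(X,proj("scene",[X[0],X[1],X[2]-80]),proj("scene",[X[0],X[1],86]))
E
```

```text
wrist_force: [0.0, 0.2, 0.3]
grip_width: 45.8
grip_force: 0.0
wrist_force: [1.5, 0.4, 0.2]
grip_width: 52.7
grip_force: 0.0
time_s: 20.1
eef_pos: [454.2, 87.0, 308.7]
tool_rot: [[0.387, 0.922, -0.0], [0.922, -0.387, -0.001], [-0.001, -0.0, -1.0]]
wrist_force: [0.2, 0.5, -0.2]
grip_width: 61.6
grip_force: 0.0
[454.33342461  86.19674293 308.70766022] [229.49397485 192.20697094] [235.50504295 244.59850731]
```

View pics/c.png

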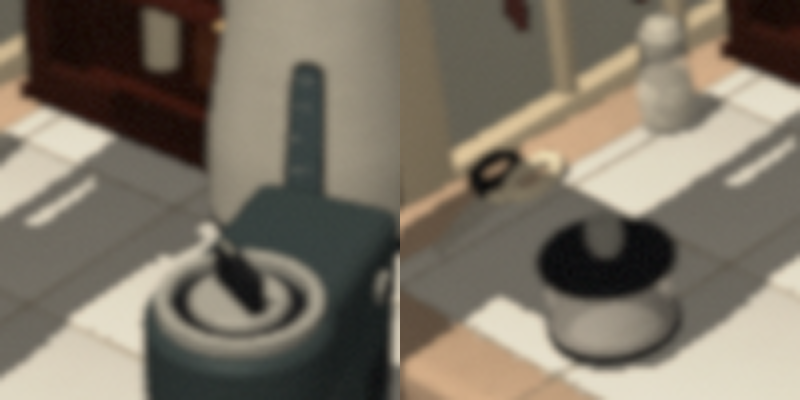

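The knob's bar now points the new way. The lid-knob top sits at scene (235.5,245), matching the projected tool axis (235.5,244.6). Descending.

```bash
python3 -m pendant '{"delta_pos":[[0.3,0.8,30],[0.3,0.8,60],[0.3,0.8,90],[0.3,0.8,115],[0.3,0.8,130]],"twist":[0,0,0,0,0],"grip":[0.7,0.7,0.7,0.7,0.7]}' 20 |head -2
python3 -m pendant '{"delta_pos":[[0,0,12],[0,0,24],[0,0,31],[0,0,31],[0,0,31]],"twist":[0,0,0,0,0],"grip":[0.7,0.7,0.7,0.7,0.7]}' 
python3 -m pendant '{"delta_pos":[[0,0,0],[0,0,0],[0,0,0],[0,0,0],[0,0,0]],"twist":[0,0,0,0,0],"grip":[0.5,0.4,0.3,0.25,0.2]}' 20 
python3 -m pendant '{"delta_pos":[[0,0,0],[0,0,0],[0,0,0],[0,0,0],[0,0,0]],"twist":[0,0,0,0,0],"grip":[0.1,0,0,0,0]}' 30
```

```text
time_s: 20.65
eef_pos: [454.6, 84.6, 176.9]
time_s: 21.15
eef_pos: [455.6, 85.7, 147.9]
tool_rot: [[0.391, 0.92, 0.0], [0.92, -0.391, -0.0], [-0.0, 0.0, -1.0]]
wrist_force: [0.9, -0.3, -0.5]
grip_width: 61.5
grip_force: 0.0
time_s: 21.65
eef_pos: [455.4, 86.5, 147.8]
tool_rot: [[0.39, 0.921, 0.0], [0.921, -0.39, -0.0], [-0.0, 0.0, -1.0]]
wrist_force: [0.1, 1.0, -0.1]
grip_width: 25.0
grip_force: 0.0
time_s: 22.15
eef_pos: [455.2, 86.4, 147.7]
tool_rot: [[0.39, 0.921, -0.0], [0.921, -0.39, -0.0], [-0.0, -0.0, -1.0]]
wrist_force: [-1.6, 1.9, 2.3]
grip_width: 21.2
grip_force: 30.0
```

```bash
python3 -m pendant '{"delta_pos":[[0,0,-10],[0,0,-30],[0,0,-55],[0,0,-80],[0,0,-105]],"twist":[0,0,0,0,0],"grip":[0,0,0,0,0]}' 40 |tail -3
python3 -m pendant '{"delta_pos":[[0,0,-25],[0,0,-50],[0,0,-75],[0,0,-100],[0,0,-110]],"twist":[0,0,0,0,0],"grip":[0,0,0,0,0]}'
python3 -m pendant '{"delta_pos":[[-15,6,0],[-40,17,0],[-70,29,0],[-100,41,0],[-130,53.5,0]],"twist":[0,0,0,0,0],"grip":[0,0,0,0,0]}' |tail -2
python3 -m pendant '{"delta_pos":[[-30,12,0],[-60,25,0],[-90,37,0],[-105,43,0],[-111.6,45.8,0]],"twist":[0,0,0,0,0],"grip":[0,0,0,0,0]}' |tail -2
python3 -m pendant '{"delta_pos":[[0,0,0],[0,0,0],[0,0,0]],"twist":[0,0,0],"grip":[0,0,0]}'
python3 - <<'E'
from h import *
p=snapshot("scene")[:,:,::-1];q=snapshot("top")[:,:,::-1]
cv2.imwrite("pics/s2.png",p)
cv2.imwrite("pics/d.png",np.hstack([cv2.resize(p[150:280,255:385],(520,520),interpolation=2),cv2.resize(q[238:308,300:370],(280,520),interpolation=2)]))
s=read_state();X=s["eef_pos"];print(X,s["ft_torque"])
for h in(64,0):print(proj("scene",[X[0],X[1],X[2]-147.7+h]))
E
```

```text
wrist_force: [-0.4, 0.3, -2.3]
grip_width: 20.9
grip_force: 40.0
time_s: 23.15
eef_pos: [456.1, 86.4, 365.4]
tool_rot: [[0.39, 0.921, 0.004], [0.921, -0.39, -0.0], [0.002, 0.004, -1.0]]
wrist_force: [-0.0, 0.3, -1.5]
grip_width: 21.2
grip_force: 40.0
grip_width: 20.8
grip_force: 40.0
grip_width: 21.0
grip_force: 40.0
time_s: 24.45
eef_pos: [452.5, -173.7, 362.6]
tool_rot: [[0.389, 0.921, -0.0], [0.921, -0.389, 0.0], [0.0, -0.001, -1.0]]
wrist_force: [-0.2, 0.4, -1.7]
grip_width: 20.9
grip_force: 40.0
[ 452.6116712  -173.85168722  362.66888495] [-0.0732822   0.1487367  -0.03089118]
[318.94011091 208.11118736]
[319.12410767 235.904472  ]
```

View pics/d.png

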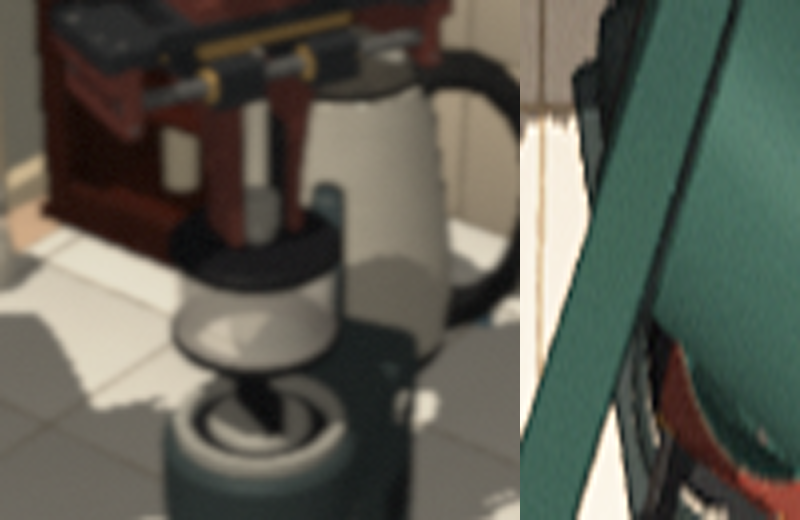

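The lid centre is at about column 319.1 and the collar at about 319.4; the tool axis projects to 318.9, so the hopper hangs level and centred above the knob. I'll shift about 1 mm and lower it.

```bash
python3 -m pendant '{"delta_pos":[[-1.1,0.1,8],[-1.1,0.1,16],[-1.1,0.1,25],[-1.1,0.1,32],[-1.1,0.1,38]],"twist":[0,0,0,0,0],"grip":[0,0,0,0,0]}'
python3 -m pendant '{"delta_pos":[[0,0,1.5],[0,0,3],[0,0,4],[0,0,5],[0,0,5]],"twist":[0,0,0,0,0],"grip":[0,0,0,0,0]}'; python3 st.py
```

```text
time_s: 25.05
eef_pos: [452.0, -175.7, 323.6]
tool_rot: [[0.39, 0.921, -0.001], [0.921, -0.39, 0.0], [0.0, -0.001, -1.0]]
wrist_force: [-1.1, 0.2, -2.0]
grip_width: 20.7
grip_force: 40.0
time_s: 25.55
eef_pos: [452.3, -175.9, 319.8]
tool_rot: [[0.39, 0.921, 0.0], [0.921, -0.39, -0.0], [-0.0, 0.0, -1.0]]
wrist_force: [-0.4, 0.2, -1.7]
grip_width: 21.0
grip_force: 40.0
yaw -22.94 j6 -6.46 Tz -0.023 [-0.4  0.2 -1.7] 21.01 40.0
```

```bash
python3 -m pendant '{"delta_pos":[[0.8,-0.3,1],[0.8,-0.3,2],[0.8,-0.3,3],[0.8,-0.3,3]],"twist":[0,0,0,0],"grip":[0,0,0,0]}'
python3 -m pendant '{"delta_pos":[[0,0,0.5],[0,0,1],[0,0,1.5],[0,0,2],[0,0,2]],"twist":[0,0,0,0,0],"grip":[0,0,0,0,0]}'; python3 st.py
```

```text
time_s: 25.95
eef_pos: [452.2, -174.9, 316.5]
tool_rot: [[0.39, 0.921, -0.0], [0.921, -0.39, 0.0], [-0.0, -0.0, -1.0]]
wrist_force: [-0.1, 0.0, -1.0]
grip_width: 20.3
grip_force: 40.0
time_s: 26.45
eef_pos: [452.3, -175.0, 314.6]
tool_rot: [[0.39, 0.921, -0.0], [0.921, -0.39, -0.0], [-0.0, -0.0, -1.0]]
wrist_force: [-0.3, 0.1, -1.7]
grip_width: 20.9
grip_force: 40.0
yaw -22.94 j6 -6.37 Tz -0.019 [-0.3  0.1 -1.7] 20.93 40.0
```

```bash
python3 -m pendant '{"delta_pos":[[0,0,0.3],[0,0,0.6],[0,0,0.6]],"twist":[0,0,0],"grip":[0,0,0]}' |grep -E "eef|wrist"
python3 -m pendant '{"delta_pos":[[0,0,0.3],[0,0,0.6],[0,0,0.6]],"twist":[0,0,0],"grip":[0,0,0]}' |grep -E "eef|wrist"
python3 -m pendant '{"delta_pos":[[0,0,0.3],[0,0,0.6],[0,0,0.6]],"twist":[0,0,0],"grip":[0,0,0]}' |grep -E "eef|wrist"
```

```text
eef_pos: [452.3, -175.0, 314.2]
wrist_force: [-0.4, 0.4, -0.1]
eef_pos: [452.2, -174.9, 314.1]
wrist_force: [-3.5, 0.8, 5.7]
eef_pos: [452.1, -174.9, 314.0]
wrist_force: [-5.1, 2.3, 11.1]
```

The hopper reached the rim at TCP 314.1 mm, exactly the height predicted for it sitting home. I'll unload, open and retreat.

```bash
python3 -m pendant '{"delta_pos":[[0,0,-1],[0,0,-1],[0,0,-1],[0,0,-1],[0,0,-1]],"twist":[0,0,0,0,0],"grip":[0.05,0.3,0.4,0.5,0.5]}' 10
python3 -m pendant '{"delta_pos":[[0,0,-4],[0,0,-12],[0,0,-24],[0,0,-40],[0,0,-50]],"twist":[0,0,0,0,0],"grip":[0.6,0.6,0.6,0.6,0.6]}' 
python3 -m pendant '{"delta_pos":[[15,-6,0],[40,-17,0],[70,-29,0],[100,-41,0],[130,-53,0]],"twist":[0,0,0,0,0],"grip":[0.6,0.6,0.6,0.6,0.6]}' |head -2
python3 - <<'E'
from h import *
p=snapshot("scene")[:,:,::-1];q=snapshot("top")[:,:,::-1]
cv2.imwrite("pics/e.png",np.hstack([cv2.resize(p[180:310,255:385],(400,400),interpolation=2),cv2.resize(q[238:338,300:400],(400,400),interpolation=2)]))
for z in(252.5,230.5,173):print(proj("scene",[452.2,-174.9,z]),proj("top",[452.2,-174.9,z]))
E
```

```text
time_s: 27.85
eef_pos: [452.4, -175.0, 313.8]
tool_rot: [[0.39, 0.921, -0.0], [0.921, -0.39, -0.0], [-0.0, -0.0, -1.0]]
wrist_force: [0.3, -0.1, 1.1]
grip_width: 43.1
grip_force: 0.0
time_s: 28.35
eef_pos: [452.9, -175.3, 366.0]
tool_rot: [[0.39, 0.921, 0.002], [0.921, -0.39, -0.001], [-0.0, 0.002, -1.0]]
wrist_force: [0.1, 0.1, 0.9]
grip_width: 53.1
grip_force: 0.0
time_s: 28.85
eef_pos: [454.2, -33.5, 364.7]
[319.30627523 220.09623819] [353.87487061 286.07388297]
[319.36575092 229.59566659] [353.03880001 286.68103012]
[319.51471737 253.38851452] [351.02312065 288.14479883]
```

View pics/e.png

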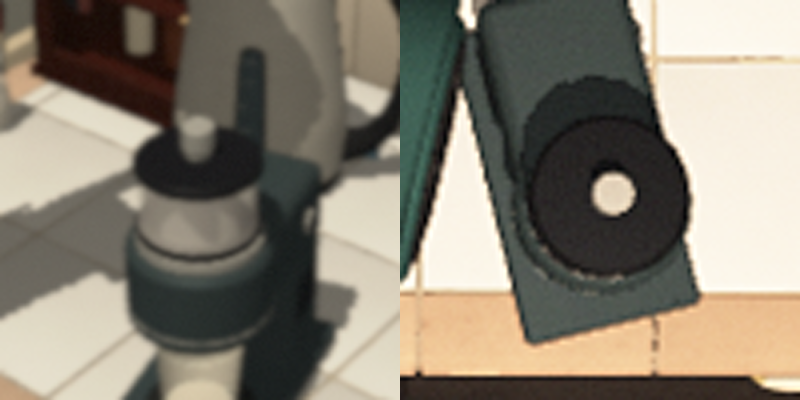

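The hopper sits level in the collar: its lid-knob top is at scene (319.4,219.6) against (319.3,220.1) expected, and at top (353.2,286.2) against (353.9,286.1). The arm is clear, so I'm handing in.

```bash
python3 -m pendant '{"delta_pos":[[0,0,0],[0,0,0],[0,0,0],[0,0,0],[0,0,0]],"twist":[0,0,0,0,0],"grip":[0.6,0.6,0.6,0.6,0.6]}' | head -2; python3 -c "from cell import *; print(finish_job())"
```

```text
time_s: 29.45
eef_pos: [454.2, -35.2, 363.8]
the job is handed in; nothing more can be done
None
```

I turned the knob in to the burr stop (0.44 N m), opened it five counted clicks, set the hopper level in the collar, let go, and handed the job in at about 29 s; no verdict was returned.

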